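# Hold an angle offcut in the drilling fixture

### The arm

A 6-joint arm with a two-finger parallel gripper is mounted at the origin on the work surface. World frame = base frame: x ahead of the robot, y to its left, z up, the work surface at z = 0. Lengths are in mm, angles in rad, forces in N, time in s.
With the tool pointing down it reaches from about 275 to 750 mm from the base axis. Payload 10.2 kg.
Tool frame: the origin (TCP) lies at the very end of the fingers, on their centre line; the grasp point (between the pads) lies 19 mm behind it; z points along the fingers, y is the line along which they close (so a half turn about z gives the same grasp; the last joint's range is limited). The gripper opens to 85 mm and grips with 20 to 120 N. Pads are 22 mm wide; open, the fingers measure 114 mm over their backs; the gripper's body (76 mm by 85 mm) begins 54 mm behind the grasp point. The pads swing forward as they close: fully open they stand 13 mm farther back than shut.
Start: joints at [1.001, 0.313, 1.498, -0, 1.331, -0.223], TCP at [178.455, 493.746, 231.294] pointing down, gripper open.
Joint ranges: [-2.94, 2.94], [-0.97, 2.17], [0.19, 2.56], [-1.23, 4.37], [0.02, 3.11], [-2.88, 2.88]. Speed limits (rad/s): [2.39, 2.39, 3.01, 3.14, 3.14, 3.14].

### API

Orientations are given as a unit quaternion [w, x, y, z].
In Python, from rig import * gives the robot as it stands. The module is installed in compiled form; this text tells all that it offers.
- The arm moves only by the shell command python3 -m crank 'ROWS' [FORCE]. ROWS is JSON, a list that holds one entry, the list of rows, each a list of 7 numbers: the shift along the tool's x, y, z in units of 25 mm (1.0 is 25 mm), then the turn, a rotation vector about the tool's x, y, z in units of 8 degrees (1.0 is 8 degrees), then the finger opening in mm, from 0 to 85.4. A call has exactly 8 rows; each row shifts and turns the commanded pose from where the row before left it, along the tool's axes as they then stand; what a row does not reach is not made up. A row lasts 1/10 s, in which the tool goes at most 50 mm and 8.59 degrees, less where a joint would pass 70% of its speed; a pose out of reach is approached as far as the arm can. A call is refused whole if a number of a shift passes 1 or a number of a turn 1, either way. A call with a gripper value outside its range is refused whole. The fingers move at their own pace and stop on an object; FORCE is the grip in N (left out, the last holds). Time passes only in rows, so rows that do not move let the fingers close, or fill a call up. It gives the time, the measured TCP pose, the force, the opening and the grip force at its end, in the units of the state.
- sense(): the state, without advancing time (a new reading comes with each control period).
- capture(name): name is "scene" or "top"; returns the picture (384x512x3 uint8, blue, green, red); there is no depth.
- camera_model(name): a dict with "fx", "fy", "cx", "cy" (pixels), "world_from_camera" (4x4, takes a point from camera to world coordinates). Camera axes: x right, y up, looking along -z (the intrinsics and any distortion apply to the point x, -y, -z); pixel columns grow to the right and rows downward; lengths in mm; the calibration is good to about 2 mm. A picture is of the moment at which its call begins. camera_model takes no time and is no camera call.
- finish_job(): hands the job in; it is judged then, once.
The state is a dict: "time_s": time; "joints": joint angles; "dq": joint speeds; "tau": joint torques, N m; "eef_pos": TCP position; "ee_rot": TCP orientation; "force": force on the tool from outside, world axes, zero at the start; "wrist_torque": the same for the moment, N m; "grip_width": opening from 0.0 (shut) to 1.0 (fully open); "grip_force": force on a finger pad.
Only numpy, scipy, OpenCV 4.12 (cv2) and the standard library are available. Lean on these libraries where they do the work, as an engineer would, in place of code of your own. Each camera call takes 0.05 s, during which the arm holds its last target. There are 200 camera calls.

### The job

Put the aluminium angle offcut on the bed of the drilling fixture, wide leg flat on the bed, upright leg flush along the fence and its end up against the stop block, without shifting the stop or disturbing the other things on the bench. Then hold it there for drilling with one diagonal push into its inside corner, pressing it firmly (10 newtons or so each way) down on the bed and against the fence, the robot touching nothing but the angle. Finish while still holding: do not let go or back off.

Things in the scene. Friction and masses are not known exactly. Their poses are not given: they have to be found in the camera images.
- angle: Workpiece: loose offcut of aluminium angle (L-profile), 0.2-0.32 kg, right of the fixture. Origin: centre of its underside. x along its 120 mm length, y across, z up. Wide leg flat: 60 mm (y -30 to +30), 8 mm thick. Short leg upright: y +22 to +30, full length, its top at z = 45 mm. Outer face y = +30; inside corner y = +22, z = 8. Starts within 0.6 rad of yaw 0.
- angle_heel (a point): Point on the angle at its frame's (-60, +30, 0) mm: the lower outer edge below the upright leg, at the end that goes against the stop. Axes as angle. Seated, it meets stop_corner.
- fixture: The drilling fixture, fixed to the bench, at a different place and yaw each time: dark steel base plate 320 x 210 mm, 10 mm thick, with bed, fence and stop on it. Origin: centre of the plate's underside, on the bench. x along the fence, y towards the fence (fence on the left at yaw 0), z up.
- bed: Bright steel bed plate 280 (x) x 145 mm (y), top 20 mm above the bench. Origin 10 mm below the top, axes as the fixture; top spans x -140 to +140, y -90 to +55 mm. The angle, bed, fence and stop are smooth, lightly oiled metal: friction of the angle on bed and fence is about 0.25 to 0.35 of the load and takes up a little of any push.
- fence: Dark steel fence bar on the bed's +y edge, 280 mm long, 26 mm thick, its top 44 mm above the bed top (as high as the angle). Origin: centre of its underside, level with the bed's underside; the face that the angle bears on is at y = -13 mm of this frame.
- stop_corner (a point): Where the stop block's face (its +x side), the fence face and the bed top meet. x along the fence away from the stop, y into the fence, z up. The stop is an aluminium block, x -30 to 0, y -51 to -1 mm, 31 mm high, with a black thumb knob on top reaching 47 mm above the bed. It is tightened: does not slide below about 60 N.
- stop (a joint): Position of the stop block along the fence (m), differing each time, -0.04 to 0.04; grows along the fixture's +x; 0 puts the stop face at x = -60 mm of the fixture.
- flat_bar: Bystander: loose flat aluminium bar 160 x 30 x 8 mm, lying on the bench. Origin: centre of its underside.
- cleaner: Bystander: standing white cleaner bottle, 64 mm across, 170 mm high. Origin: centre of its underside.
- caster: Bystander: caster wheel 100 mm across, 28 mm thick, lying flat (hub to 32 mm). Origin: centre of its underside.
Things that resemble listed ones, but are neither listed nor needed, are in the scene too. Leave any black or blue look-alike of the angle alone.

How it is judged:
By the outcome, as a careful person would: the job done as asked, in the order asked, and still so for the second after the job is handed in, while the arm keeps its last pose, push and grip.
It also fails if it takes over 54 s, if anything falls off the work surface, if the arm or the gripper's body presses on something with over 40 N, if the wrist force passes 120 N, or if a joint passes its speed limit or range.

## Working session

There is one attempt and no reset: what is moved stays moved. The work goes in short steps, Python scripts to look and compute and a shell command to move; the robot and the scene stay as the last step left them, time stands still between calls to the robot, and variables do not carry over. Pictures are saved under pics/ and viewed, at most 10 in all, crops included, and the job is handed in when it is done.

```bash
mkdir -p pics; python3 - <<'E'
from rig import *
import cv2,json
for n in("scene","top"):
    cv2.imwrite(f"pics/{n}0.png",capture(n)); m=camera_model(n); print(n,{k:(v if not hasattr(v,'round') else v) for k,v in m.items()})
print(sense())
E
```

```text
scene {'fx': 425.26408968792265, 'fy': 425.26408968792265, 'cx': 252.3684241441671, 'cy': 186.34519017374544, 'world_from_camera': array([[-8.07003078e-01, -3.15317768e-01,  4.99320275e-01,
         1.23577685e+03],
       [ 5.90535327e-01, -4.36252343e-01,  6.78934401e-01,
         8.01482233e+02],
       [ 3.74955916e-03,  8.42768413e-01,  5.38263265e-01,
         8.32142966e+02],
       [ 0.00000000e+00,  0.00000000e+00,  0.00000000e+00,
         1.00000000e+00]])}
top {'fx': 447.19760425519763, 'fy': 447.19760425519763, 'cx': 263.5376332131379, 'cy': 182.86184812078332, 'world_from_camera': array([[ 1.89331776e-02,  9.84151255e-01, -1.76317449e-01,
         3.07586865e+02],
       [-9.99460021e-01,  2.33664662e-02,  2.31014173e-02,
        -1.66460051e+02],
       [ 2.68552045e-02,  1.75784858e-01,  9.84062235e-01,
         1.32078140e+03],
       [ 0.00000000e+00,  0.00000000e+00,  0.00000000e+00,
         1.00000000e+00]])}
{'time_s': 0.1, 'joints': array([ 1.00058862e+00,  3.13366912e-01,  1.49832353e+00,  2.54403102e-05,
        1.33103355e+00, -2.23440710e-01]), 'dq': array([-1.08027835e-03, -1.18271026e-03, -1.50252173e-03, -4.73155818e-04,
        1.97670830e-04, -1.86763102e-05]), 'tau': array([ 3.48146474e-03, -4.12902761e+01, -2.60139191e+01, -1.68798911e-04,
        3.08570030e-03, -1.77106227e-05]), 'eef_pos': array([178.32780845, 493.54810077, 230.82034428]), 'ee_rot': array([-2.30020512e-04,  1.72519054e-01,  9.85006018e-01, -5.16937256e-04]), 'force': array([ 0.13168039,  0.84774517, -0.10261547]), 'wrist_torque': array([-0.00717688,  0.00551374, -0.0667867 ]), 'grip_force': 0.0, 'grip_width': 1.0004505670741843}
```

View pics/scene0.png

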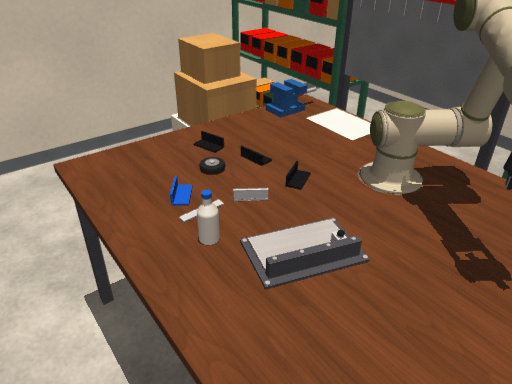

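View pics/top0.png

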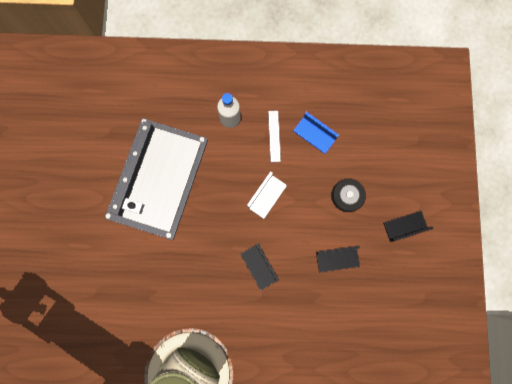

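Candidates for the angle:
- Silver L-profile at top (267,195) / scene (251,195).
- Black L pieces at top (260,266), (338,259) and (407,226).
- Blue L piece at top (316,132).
- Silver flat bar at top (274,136), which has no upright leg.

I choose the silver L at (267,195). The fixture is at top (157,178), with its stop and knob at (132,206). Next I check with a close crop.

```bash
python3 - <<'E'
import cv2,numpy as np
t=cv2.imread("pics/top0.png");s=cv2.imread("pics/scene0.png")
a=cv2.resize(t[110:245,100:300],None,fx=4,fy=4,interpolation=cv2.INTER_CUBIC)
cv2.imwrite("pics/c_top.png",a)
b=cv2.resize(s[170:290,225:375],None,fx=5,fy=5,interpolation=cv2.INTER_CUBIC)
cv2.imwrite("pics/c_scene.png",b)
E
```

```text
(no output)
```

View pics/c_top.png

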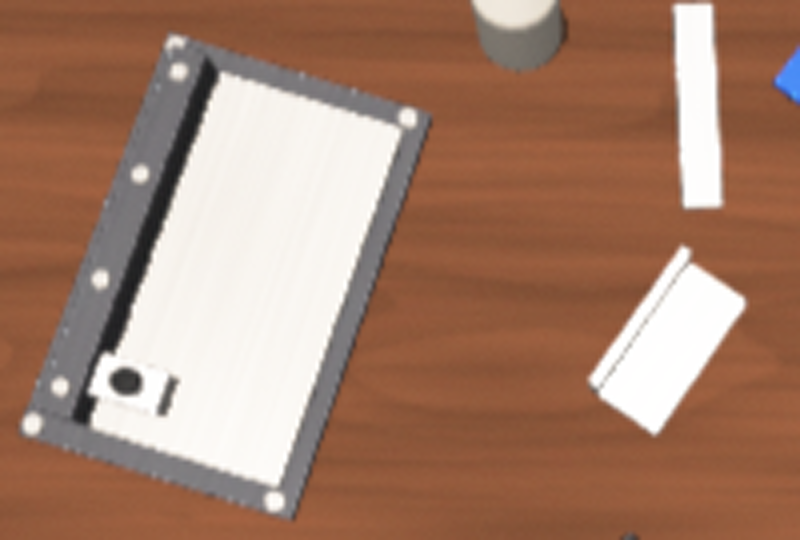

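View pics/c_scene.png

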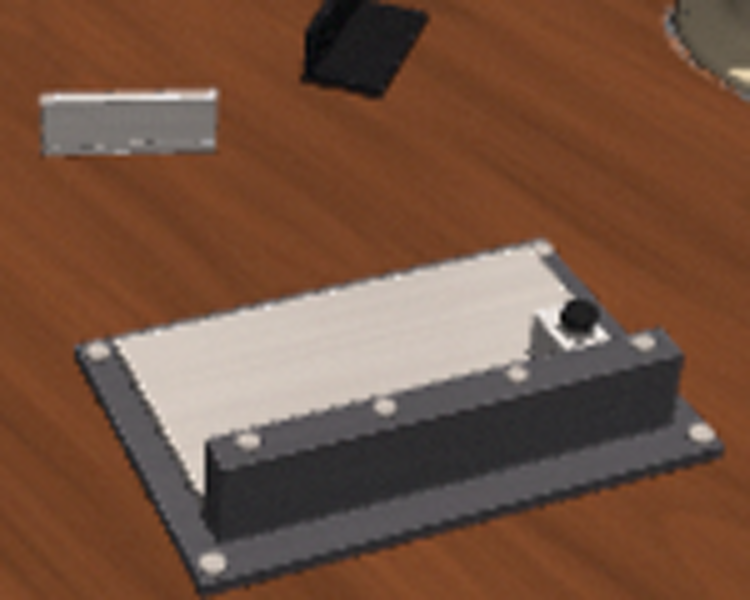

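The crops confirm the silver piece is an L-profile with its upright on the left. Its top edge runs from (589,380) to (683,246) in the top crop. The fixture has its fence on the left, with the stop at the end near the robot and its face around (105,352)–(170,375). Next I fit poses from both views, leaving height free as a check.

```bash
cat > h.py <<'E'
import numpy as np
from rig import *
from scipy.optimize import least_squares
from scipy.spatial.transform import Rotation as R
CM={n:camera_model(n) for n in("scene","top")}
def proj(n,P):
    m=CM[n];T=np.linalg.inv(m["world_from_camera"]);c=np.atleast_2d(P)@T[:3,:3].T+T[:3,3]
    return np.c_[m["cx"]+m["fx"]*c[:,0]/-c[:,2], m["cy"]+m["fy"]*-c[:,1]/-c[:,2]]
def W(p,L):
    L=np.array(L,float);c,s=np.cos(p[3]),np.sin(p[3])
    return np.c_[p[0]+c*L[:,0]-s*L[:,1],p[1]+s*L[:,0]+c*L[:,1],p[2]+L[:,2]]
def px(n,c):  # crop px -> full px
    c=np.array(c,float);k,o=((4,(100,110)) if n=="top" else (5,(225,170)))
    return (c+.5)/k-.5+o
E
cat > fit.py <<'E'
from h import *
F={"top":[((-160,105,10),(20,430)),((-160,-105,10),(293,518)),((160,-105,10),(432,118)),((160,105,10),(170,36)),((140,-90,20),(400,127)),((-140,-90,20),(283,487))],
"scene":[((160,-105,10),(78,348)),((-160,-105,10),(545,240)),((160,105,10),(205,582)),((-160,105,10),(722,445)),((140,81,64),(220,468)),((140,55,64),(207,437)),((-140,81,64),(682,352)),((-140,55,64),(660,330)),((140,-90,20),(115,338))]}
A={"top":[((60,30,45),(683,246)),((-60,30,45),(589,380)),((60,22,45),(692,252)),((60,-30,8),(747,302)),((-60,-30,8),(656,435))],
"scene":[((60,30,45),(41,102)),((-60,30,45),(217,97)),((60,30,0),(42,155)),((-60,30,0),(216,152)),((60,22,45),(42,94)),((-60,22,45),(216,90))]}
def fit(D,p0):
    def r(p): return np.concatenate([(proj(n,W(p,[a for a,_ in D[n]]))-px(n,[b for _,b in D[n]])).ravel() for n in D])
    s=least_squares(r,p0,loss="soft_l1");print(s.x.round(3),"rms px",np.sqrt((r(s.x)**2).mean()).round(2));print(r(s.x).round(1).reshape(-1,2).tolist());return s.x
f=fit(F,[350,80,0,-.36]);a=fit(A,[300,-160,0,-.6])
def rs(s):
    t=W(f,[(-60+s[0],54,51),(-60+s[0],4,51),(-90+s[0],54,51),(-90+s[0],4,51)])
    return np.concatenate([(proj("top",t)-px("top",[(105,352),(171,374),(90,396),(158,415)])).ravel(),(proj("scene",t[1:2])-px("scene",[(534,309)])).ravel()])
s=least_squares(rs,[0.]);print("stop",s.x,rs(s.x).round(1))
E
python3 fit.py
```

```text
[ 5.50840e+02  1.19773e+02 -2.67100e+00 -2.81000e-01] rms px 0.61
[[-0.4, 1.4], [-0.2, 1.0], [0.0, -0.7], [-0.2, -0.4], [0.8, 0.9], [-0.9, 0.3], [-0.8, -0.7], [-0.6, -0.6], [-0.7, 0.7], [0.3, -0.1], [0.4, 0.5], [-0.6, 0.4], [0.3, 0.3], [-0.2, -0.8], [-0.3, 0.3]]
[ 504.349 -207.375   -1.783  -69.699] rms px 0.18
[[-0.1, 0.3], [-0.2, 0.3], [-0.1, 0.3], [-0.1, -0.0], [-0.1, -0.3], [-0.1, -0.2], [-0.1, -0.0], [-0.0, 0.1], [-0.2, -0.2], [-0.3, 0.1], [-0.1, 0.1]]
stop [-27.2159738] [-0.2  0.5 -0.1  0.2 -0.2 -0.5 -0.5 -0.  -0.5  0.4]
```

```bash
cat >> h.py <<'E'
def Rt(): 
    q=sense()["ee_rot"];return R.from_quat(np.r_[q[1:],q[0]])
def plan(t,yaw):  # tool pointing down, tool y at world angle yaw: turn first, then shift in the turned frame
    s=sense();y=np.array([np.cos(yaw),np.sin(yaw),0]);z=np.array([0,0,-1.]);G=np.c_[np.cross(y,z),y,z]
    rv=np.degrees((Rt().inv()*R.from_matrix(G)).as_rotvec())/8
    print("turn",rv.round(2),"then shift",(G.T@(np.array(t)-s["eef_pos"])/25).round(2),"at",s["eef_pos"].round(1),"t",s["time_s"])
ANG=np.array([504.3,-207.4,0,-.584]);FIX=np.array([550.8,119.8,0,-.281]);STOP=-27.2
E
python3 - <<'E'
from h import *
g=W(ANG,[(0,26,120)])[0];print(g,proj("top",[[700,-110,0],[700,-130,170]]));plan(g,ANG[3]+np.pi/2)
E
```

```text
[ 518.63550025 -185.70913942  120.        ] [[235.91680522 132.06719947]
 [241.22399641 114.05501559]]
turn [-0.01 -0.    1.7 ] then shift [-26.34 -15.16   4.43] at [178.3 493.5 230.8] t 0.1
```

```bash
python3 -m crank '[[[0,0,0,0,0,0.85,85],[0,0,0,0,0,0.85,70],[-1,-0.58,0,0,0,0,60],[-1,-0.58,0,0,0,0,50],[-1,-0.58,0,0,0,0,40],[-1,-0.58,0,0,0,0,40],[-1,-0.58,0,0,0,0,40],[-1,-0.58,0,0,0,0,40]]]' 50
python3 -m crank '[[[-1,-0.58,0,0,0,0,40],[-1,-0.58,0,0,0,0,40],[-1,-0.58,0,0,0,0,40],[-1,-0.58,0,0,0,0,40],[-1,-0.58,0,0,0,0,40],[-1,-0.58,0,0,0,0,40],[-1,-0.58,0,0,0,0,40],[-1,-0.58,0,0,0,0,40]]]'
python3 -m crank '[[[-1,-0.58,0.2,0,0,0,40],[-1,-0.58,0.2,0,0,0,40],[-1,-0.58,0.3,0,0,0,40],[-1,-0.58,0.5,0,0,0,40],[-1,-0.58,0.6,0,0,0,40],[-1,-0.58,0.8,0,0,0,40],[-1,-0.58,0.8,0,0,0,40],[-1,-0.58,0.8,0,0,0,40]]]'
python3 - <<'E'
from h import *
plan(W(ANG,[(0,26,120)])[0],ANG[3]+np.pi/2);plan(W(ANG,[(0,26,15)])[0],ANG[3]+np.pi/2)
E
```

```text
time_s: 0.9
eef_pos: [255.8, 337.3, 231.1]
ee_rot: [-0.0, 0.288, 0.958, -0.0]
force: [0.6, -0.9, -0.7]
grip_width: 0.469
grip_force: 0.0
time_s: 1.7
eef_pos: [358.7, 130.2, 231.2]
ee_rot: [-0.0, 0.288, 0.958, -0.0]
force: [-0.1, -0.1, -0.3]
grip_width: 0.468
grip_force: 0.0
time_s: 2.5
eef_pos: [461.5, -76.8, 125.3]
ee_rot: [-0.0, 0.288, 0.958, 0.0]
force: [0.2, 0.6, 0.4]
grip_width: 0.467
grip_force: 0.0
turn [-0. -0. -0.] then shift [-4.31 -2.38  0.21] at [461.5 -76.8 125.3] t 2.5
turn [-0. -0. -0.] then shift [-4.31 -2.38  4.41] at [461.5 -76.8 125.3] t 2.5
```

```bash
python3 -m crank '[[[-1,-0.58,0,0,0,0,40],[-1,-0.58,0,0,0,0,40],[-1,-0.58,0,0,0,0,40],[-1,-0.5,0,0,0,0,40],[-0.31,-0.14,0,0,0,0,40],[0,0,1,0,0,0,40],[0,0,0.6,0,0,0,40],[0,0,0,0,0,0,40]]]'
python3 - <<'E'
from h import *
import cv2
plan(W(ANG,[(0,26,15)])[0],ANG[3]+np.pi/2)
t=capture("top");s=capture("scene")
cv2.imwrite("pics/g1.png",np.hstack([cv2.resize(t[150:230,230:310],None,fx=5,fy=5,interpolation=2),cv2.resize(s[150:230,210:290],None,fx=5,fy=5,interpolation=2)]))
E
```

```text
time_s: 3.3
eef_pos: [517.1, -183.5, 84.3]
ee_rot: [-0.002, 0.288, 0.958, 0.001]
force: [-0.7, -0.1, 0.8]
grip_width: 0.466
grip_force: 0.0
turn [-0.   -0.03  0.  ] then shift [-0.1  -0.04  2.77] at [ 517.1 -183.5   84.3] t 3.3
```

View pics/g1.png

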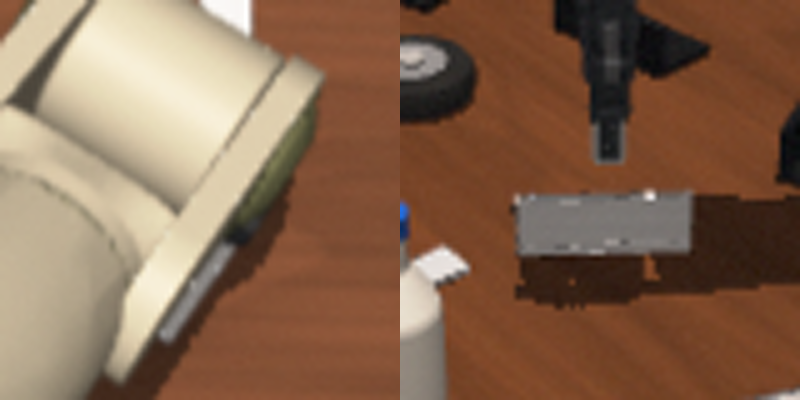

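The finger sits above the middle of the silver angle: right pane, finger tip at (610,155) and angle from (516,200) to (692,250). The alignment is consistent, so I descend and grip.

```bash
python3 -m crank '[[[0,0,0.6,0,0,0,40],[0,0,0.6,0,0,0,40],[0,0,0.6,0,0,0,40],[0,0,0.5,0,0,0,40],[0,0,0.3,0,0,0,40],[0,0,0.15,0,0,0,40],[0,0,0,0,0,0,40],[0,0,0,0,0,0,40]]]'
python3 -m crank '[[[0,0,0,0,0,0,20],[0,0,0,0,0,0,10],[0,0,0,0,0,0,0],[0,0,0,0,0,0,0],[0,0,0,0,0,0,0],[0,0,0,0,0,0,0],[0,0,0,0,0,0,0],[0,0,0,0,0,0,0]]]' 50
```

```text
time_s: 4.2
eef_pos: [518.7, -184.9, 18.1]
ee_rot: [0.0, 0.288, 0.958, -0.0]
force: [0.0, 1.3, 0.5]
grip_width: 0.469
grip_force: 0.0
time_s: 5.0
eef_pos: [518.6, -185.0, 18.0]
ee_rot: [0.0, 0.288, 0.958, -0.0]
force: [-1.7, -0.8, 5.5]
grip_width: 0.084
grip_force: 49.9
```

```bash
python3 -m crank '[[[0,0,-0.2,0,0,0,0],[0,0,-0.5,0,0,0,0],[0,0,-0.8,0,0,0,0],[0,0,-1,0,0,0,0],[0,0,-1,0,0,-0.7,0],[0,0,-0.3,0,0,-0.75,0],[0,0,0,0,0,-0.72,0],[0,0,0,0,0,0,0]]]'
python3 - <<'E'
from h import *
import cv2
p=lambda z:W(FIX,[(STOP+10,23,z)])[0]
plan(p(112),FIX[3]+np.pi/2);plan(p(40),FIX[3]+np.pi/2);print(p(40))
cv2.imwrite("pics/l1.png",cv2.resize(capture("scene")[100:280,180:400],None,fx=3,fy=3,interpolation=2))
E
```

```text
time_s: 5.8
eef_pos: [518.4, -184.6, 113.3]
ee_rot: [0.0, 0.14, 0.99, -0.0]
force: [-0.2, -0.4, -2.9]
grip_width: 0.082
grip_force: 48.7
turn [-0.    0.    0.01] then shift [ 2.82 12.98  0.05] at [ 518.4 -184.6  113.3] t 5.8
turn [-0.    0.    0.01] then shift [ 2.82 12.98  2.93] at [ 518.4 -184.6  113.3] t 5.8
[540.65288905 146.66775278  40.        ]
```

View pics/l1.png

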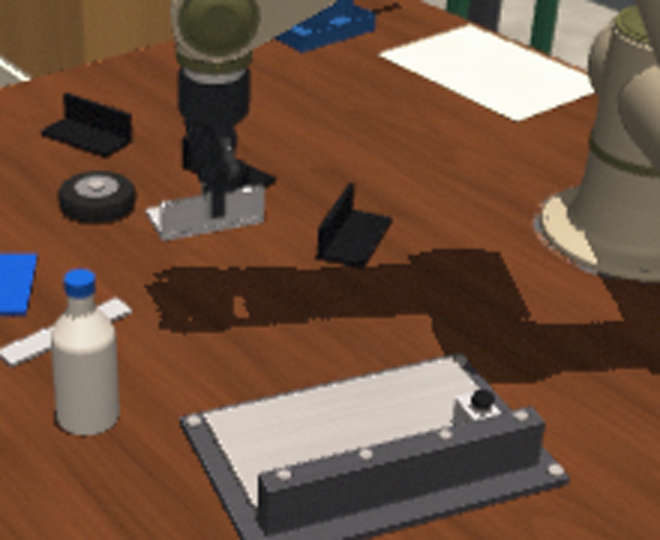

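The angle is lifted level in the gripper, in the crop from (150,215) to (265,235). Nothing else has moved. Next I carry it over the bed.

```bash
python3 -m crank '[[[0.1,0.5,0,0,0,0,0],[0.2,0.9,0,0,0,0,0],[0.2,0.9,0,0,0,0,0],[0.2,0.9,0,0,0,0,0],[0.2,0.9,0,0,0,0,0],[0.2,0.9,0,0,0,0,0],[0.2,0.9,0,0,0,0,0],[0.2,0.9,0,0,0,0,0]]]'
python3 -m crank '[[[0.2,0.9,0,0,0,0,0],[0.2,0.9,0,0,0,0,0],[0.2,0.9,0,0,0,0,0],[0.2,0.9,0,0,0,0,0],[0.2,0.9,0,0,0,0,0],[0.2,0.9,0,0,0,0,0],[0.12,0.7,0,0,0,0,0],[0,0.1,0,0,0,0,0]]]'
python3 - <<'E'
from h import *
import cv2
plan(W(FIX,[(STOP+10,23,40)])[0],FIX[3]+np.pi/2)
s=capture("scene");t=capture("top");cv2.imwrite("pics/p1.png",np.vstack([cv2.resize(s[150:290,225:375],(600,560//2*1),interpolation=2)*1]) if 0 else np.hstack([cv2.resize(s[150:290,230:375],None,fx=3.4,fy=3.4,interpolation=2),cv2.resize(t[110:250,100:190],None,fx=3.4,fy=3.4,interpolation=2)]))
E
```

```text
time_s: 6.65
eef_pos: [529.1, -9.1, 112.4]
ee_rot: [-0.0, 0.141, 0.99, 0.0]
force: [0.9, 0.5, -2.4]
grip_width: 0.084
grip_force: 48.8
time_s: 7.45
eef_pos: [540.2, 149.4, 112.3]
ee_rot: [-0.0, 0.14, 0.99, 0.0]
force: [0.0, 0.5, -1.9]
grip_width: 0.084
grip_force: 48.9
turn [ 0.   -0.01  0.  ] then shift [-0.05 -0.1   2.89] at [540.2 149.4 112.3] t 7.45
```

View pics/p1.png

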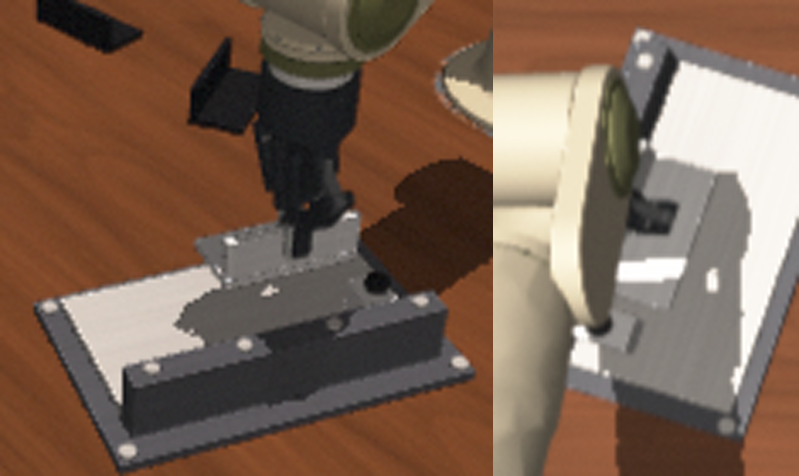

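```bash
python3 -m crank '[[[-0.1,-0.1,0.3,0,0,0,0],[0,0,0.6,0,0,0,0],[0,0,0.6,0,0,0,0],[0,0,0.5,0,0,0,0],[0,0,0.3,0,0,0,0],[0,0,0.2,0,0,0,0],[0,0,0.1,0,0,0,0],[0,0,0,0,0,0,0]]]'
python3 -m crank '[[[0,0,0.08,0,0,0,0],[0,0,0.08,0,0,0,0],[0,0,0.04,0,0,0,0],[0,0,0.04,0,0,0,0],[0,0,0.0,0,0,0,0],[0,0,0,0,0,0,0],[0,0,0,0,0,0,0],[0,0,0,0,0,0,0]]]'
```

```text
time_s: 8.35
eef_pos: [542.6, 143.9, 47.6]
ee_rot: [0.0, 0.14, 0.99, -0.0]
force: [-1.6, 0.3, -2.4]
grip_width: 0.084
grip_force: 48.9
time_s: 9.15
eef_pos: [542.6, 144.0, 41.6]
ee_rot: [0.0, 0.14, 0.99, 0.0]
force: [0.0, -0.2, -2.6]
grip_width: 0.082
grip_force: 48.9
```

```bash
python3 -m crank '[[[0,0,0.05,0,0,0,0],[0,0,0.04,0,0,0,0],[0,0,0.03,0,0,0,0],[0,0,0.02,0,0,0,0],[0,0,0.0,0,0,0,0],[0,0,0,0,0,0,0],[0,0,0,0,0,0,0],[0,0,0,0,0,0,0]]]'
```

```text
time_s: 9.95
eef_pos: [542.6, 144.0, 38.1]
ee_rot: [0.0, 0.14, 0.99, -0.0]
force: [0.5, -0.3, -2.7]
grip_width: 0.083
grip_force: 49.1
```

```bash
python3 -m crank '[[[0,0,0.02,0,0,0,0],[0,0,0.02,0,0,0,0],[0.06,0,0,0,0,0,0],[0.06,0,0,0,0,0,0],[0.06,0,0,0,0,0,0],[0.06,0,0,0,0,0,0],[0,0,0,0,0,0,0],[0,0,0,0,0,0,0]]]'
python3 - <<'E'
from h import *
s=sense();print(Rt().inv().apply(s["force"]),s["wrist_torque"])
import cv2
s=capture("scene");t=capture("top");cv2.imwrite("pics/p2.png",np.hstack([cv2.resize(s[170:290,250:375],None,fx=3.8,fy=3.8,interpolation=2),cv2.resize(t[120:240,110:190],None,fx=3.8,fy=3.8,interpolation=2)]))
E
```

```text
time_s: 10.75
eef_pos: [537.6, 145.7, 38.0]
ee_rot: [0.001, 0.14, 0.99, 0.0]
force: [1.6, -0.2, 6.3]
grip_width: 0.083
grip_force: 50.3
[-1.62877824  0.26007318 -6.28833448] [-0.01899659 -0.03555645  0.0310623 ]
```

View pics/p2.png

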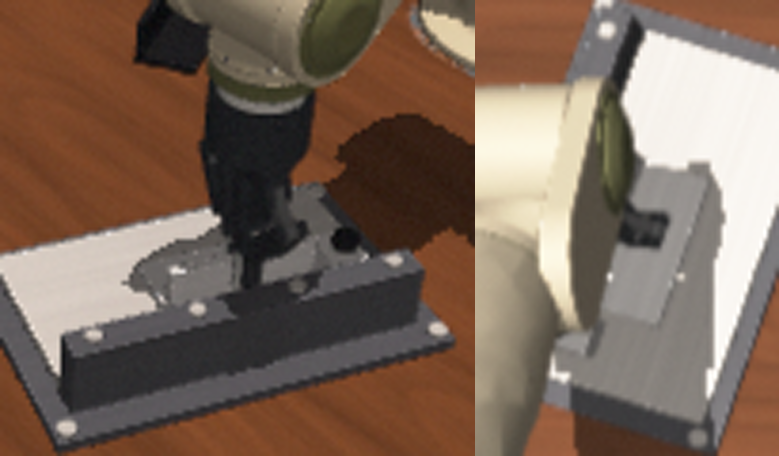

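The angle is on the bed, with its stop-side end a few mm short of the stop. In the right pane the stop is at (585,340) and the angle's end at about (610,310). I keep sliding towards the stop and watch the force.

```bash
cat > f.py <<'E'
from h import *
s=sense();print("tool-frame force",Rt().inv().apply(s["force"]).round(1),"pos in fixture",(R.from_euler("z",-FIX[3]).apply(s["eef_pos"]-FIX[:3])).round(1))
E
python3 -m crank '[[[0.05,0,0,0,0,0,0],[0.05,0,0,0,0,0,0],[0.05,0,0,0,0,0,0],[0,0,0,0,0,0,0],[0,0,0,0,0,0,0],[0,0,0,0,0,0,0],[0,0,0,0,0,0,0],[0,0,0,0,0,0,0]]]'; python3 f.py
```

```text
time_s: 11.65
eef_pos: [534.1, 146.7, 38.0]
ee_rot: [0.001, 0.14, 0.99, 0.0]
force: [1.0, -0.6, 7.7]
grip_width: 0.085
grip_force: 50.3
tool-frame force [-1.2 -0.3 -7.7] pos in fixture [-23.5  21.2  38. ]
```

```bash
python3 -m crank '[[[0.03,0,0,0,0,0,0],[0.02,0,0,0,0,0,0],[0.02,0,0,0,0,0,0],[0,0,0,0,0,0,0],[0,0,0,0,0,0,0],[0,0,0,0,0,0,0],[0,0,0,0,0,0,0],[0,0,0,0,0,0,0]]]'; python3 f.py
```

```text
time_s: 12.45
eef_pos: [532.6, 147.1, 38.0]
ee_rot: [0.001, 0.14, 0.99, 0.0]
force: [2.1, -0.2, 5.7]
grip_width: 0.081
grip_force: 50.2
tool-frame force [-2.1  0.4 -5.7] pos in fixture [-25.1  21.2  38. ]
```

```bash
python3 -m crank '[[[0.03,0,0,0,0,0,0],[0.03,0,0,0,0,0,0],[0.03,0,0,0,0,0,0],[0,0,0,0,0,0,0],[0,0,0,0,0,0,0],[0,0,0,0,0,0,0],[0,0,0,0,0,0,0],[0,0,0,0,0,0,0]]]'; python3 f.py
```

```text
time_s: 13.25
eef_pos: [530.3, 147.8, 38.0]
ee_rot: [0.001, 0.14, 0.99, 0.0]
force: [1.3, -0.1, 6.0]
grip_width: 0.086
grip_force: 50.2
tool-frame force [-1.3  0.3 -6. ] pos in fixture [-27.4  21.2  38. ]
```

```bash
python3 -m crank '[[[0.03,0,0,0,0,0,0],[0.03,0,0,0,0,0,0],[0,0,0,0,0,0,0],[0,0,0,0,0,0,0],[0,0,0,0,0,0,0],[0,0,0,0,0,0,0],[0,0,0,0,0,0,0],[0,0,0,0,0,0,0]]]'; python3 f.py
```

```text
time_s: 14.05
eef_pos: [530.1, 147.8, 38.1]
ee_rot: [0.003, 0.14, 0.99, 0.0]
force: [8.4, -2.5, 2.8]
grip_width: 0.087
grip_force: 49.7
tool-frame force [-8.8 -0.  -2.8] pos in fixture [-27.7  21.2  38.1]
```

The end is on the stop at about 9 N. Next: release with a small opening, go up, and close the fingers clear of the angle.

```bash
python3 -m crank '[[[-0.015,0,-0.01,0,0,0,8],[0,0,0,0,0,0,18],[0,0,0,0,0,0,18],[0,0,0,0,0,0,18],[0,0,0,0,0,0,18],[0,0,-0.3,0,0,0,18],[0,0,-0.7,0,0,0,18],[0,0,-1,0,0,0,18]]]'
python3 -m crank '[[[0,0,-1,0,0,0,18],[0,-0.5,-0.6,0,0,0,0],[0,-1,0,-1,0,0,0],[0,-0.5,0,-1,0,0,0],[0,0,0,-1,0,0,0],[0,0,0,-1,0,0,0],[0,0,0,-1,0,0,0],[0,0,0,0,0,0,0]]]'
python3 - <<'E'
from h import *
import cv2
exec(open("f.py").read());print(Rt().as_matrix().round(2))
s=capture("scene");t=capture("top");cv2.imwrite("pics/p3.png",np.hstack([cv2.resize(s[170:290,250:375],None,fx=3.8,fy=3.8,interpolation=2),cv2.resize(t[120:240,110:190],None,fx=3.8,fy=3.8,interpolation=2)]))
E
```

```text
time_s: 14.85
eef_pos: [527.6, 148.1, 87.5]
ee_rot: [-0.001, 0.14, 0.99, -0.0]
force: [0.0, 0.1, 0.9]
grip_width: 0.215
grip_force: 0.0
time_s: 15.65
eef_pos: [514.0, 98.6, 124.8]
ee_rot: [0.047, 0.134, 0.93, 0.34]
force: [-0.1, 0.1, -0.7]
grip_width: -0.004
grip_force: 0.0
tool-frame force [ 0.2 -0.4  0.5] pos in fixture [-29.5 -30.6 124.8]
[[-0.96  0.22  0.18]
 [ 0.28  0.73  0.62]
 [ 0.    0.64 -0.76]]
```

View pics/p3.png

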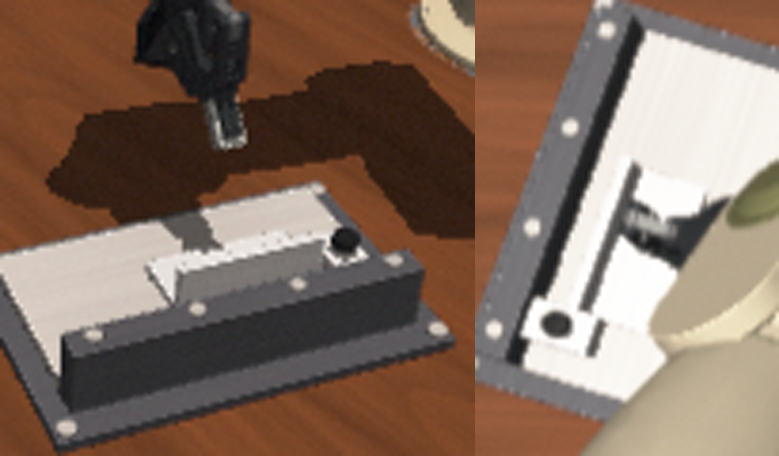

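The angle lies on the bed, parallel to the fence, with its end at the stop. In the right pane the upright runs from (635,170) to (590,305) and the stop is at (560,325). The tool is tilted 40° and shut. I bring the tip in over the wide leg.

```bash
cat >> h.py <<'E'
def fm(dx,dy,dz):
    d=R.from_euler("z",FIX[3]).apply([dx,dy,dz]);print("for",(dx,dy,dz),"units",(Rt().inv().apply(d)/25).round(3))
E
cat >> f.py <<'E'
print("force in fixture",R.from_euler("z",-FIX[3]).apply(s["force"]).round(1),"t",s["time_s"])
E
python3 -m crank '[[[0,-0.16,0.42,0,0,0,0],[-0.08,-0.16,0.42,0,0,0,0],[0,-0.16,0.42,0,0,0,0],[0,-0.16,0.42,0,0,0,0],[0,-0.16,0.42,0,0,0,0],[0,-0.16,0.42,0,0,0,0],[0,-0.16,0.42,0,0,0,0],[0,-0.16,0.42,0,0,0,0]]]'
python3 - <<'E'
exec(open("f.py").read())
fm(0,1,0);fm(0,10,0);fm(0,0,-1)
E
```

```text
time_s: 16.55
eef_pos: [524.6, 128.2, 39.7]
ee_rot: [0.048, 0.132, 0.93, 0.339]
force: [-0.2, 0.2, 0.3]
grip_width: 0.0
grip_force: 0.0
tool-frame force [ 0.3  0.3 -0.1] pos in fixture [-27.5   0.8  39.7]
force in fixture [-0.3  0.2  0.3] t 16.55
for (0, 1, 0) units [0.    0.031 0.026]
for (0, 10, 0) units [0.    0.306 0.257]
for (0, 0, -1) units [-0.    -0.026  0.031]
```

```bash
python3 -m crank '[[[0,-0.026,0.031,0,0,0,0],[0,-0.026,0.031,0,0,0,0],[0,0,0,0,0,0,0],[0,0.06,0.05,0,0,0,0],[0,0.06,0.05,0,0,0,0],[0,0.06,0.05,0,0,0,0],[0,0.06,0.05,0,0,0,0],[0,0,0,0,0,0,0]]]'; python3 f.py
python3 -m crank '[[[0,0.06,0.05,0,0,0,0],[0,0.06,0.05,0,0,0,0],[0,0.06,0.05,0,0,0,0],[0,0.06,0.05,0,0,0,0],[0,0.06,0.05,0,0,0,0],[0,0,0,0,0,0,0],[0,0,0,0,0,0,0],[0,0,0,0,0,0,0]]]'; python3 f.py
```

```text
time_s: 17.35
eef_pos: [526.7, 135.7, 38.7]
ee_rot: [0.048, 0.132, 0.93, 0.339]
force: [0.9, -0.2, -0.6]
grip_width: -0.004
grip_force: 0.0
tool-frame force [-0.9 -0.3  0.5] pos in fixture [-27.6   8.6  38.7]
force in fixture [ 0.9  0.1 -0.6] t 17.35
time_s: 18.15
eef_pos: [529.4, 144.8, 38.7]
ee_rot: [0.048, 0.132, 0.93, 0.339]
force: [-0.7, -0.8, 0.1]
grip_width: -0.002
grip_force: 0.0
tool-frame force [ 0.4 -0.7 -0.7] pos in fixture [-27.5  18.1  38.7]
force in fixture [-0.4 -1.   0.1] t 18.15
```

```bash
python3 -m crank '[[[0,0.06,0.05,0,0,0,0],[0,0.06,0.05,0,0,0,0],[0,0.06,0.05,0,0,0,0],[0,0.06,0.05,0,0,0,0],[0,0.06,0.05,0,0,0,0],[0,0.06,0.05,0,0,0,0],[0,0.06,0.05,0,0,0,0],[0,0,0,0,0,0,0]]]'; python3 f.py
```

```text
time_s: 18.95
eef_pos: [533.2, 158.2, 38.8]
ee_rot: [0.048, 0.132, 0.93, 0.339]
force: [0.3, -1.0, -0.4]
grip_width: 0.002
grip_force: 0.0
tool-frame force [-0.5 -0.9 -0.3] pos in fixture [-27.6  32.   38.8]
force in fixture [ 0.5 -0.8 -0.4] t 18.95
```

```bash
python3 -m crank '[[[0,0.06,0.05,0,0,0,0],[0,0.03,0.026,0,0,0,0],[0,0.03,0.026,0,0,0,0],[0,0,0,0,0,0,0],[0,0,0,0,0,0,0],[0,0,0,0,0,0,0],[0,0,0,0,0,0,0],[0,0,0,0,0,0,0]]]'; python3 f.py
python3 - <<'E'
from h import *
import cv2
s=capture("scene");t=capture("top");cv2.imwrite("pics/p4.png",np.hstack([cv2.resize(s[170:290,250:375],None,fx=3.8,fy=3.8,interpolation=2),cv2.resize(t[120:240,110:190],None,fx=3.8,fy=3.8,interpolation=2)]))
E
```

```text
time_s: 19.75
eef_pos: [534.3, 161.7, 38.7]
ee_rot: [0.048, 0.132, 0.93, 0.339]
force: [0.2, -0.2, -0.1]
grip_width: 0.0
grip_force: 0.0
tool-frame force [-0.2 -0.2 -0. ] pos in fixture [-27.5  35.7  38.7]
force in fixture [ 0.2 -0.1 -0.1] t 19.75
```

View pics/p4.png

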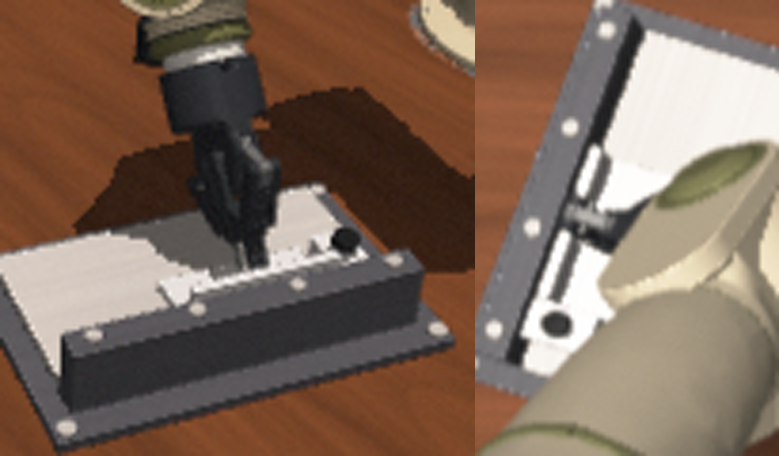

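The angle is near the fence (right pane, upright from (600,150) to (555,300)) and still at the stop. That was my last picture, so from here I go by force and numeric checks.

```bash
python3 -m crank '[[[0,0.03,0.026,0,0,0,0],[0,0.03,0.026,0,0,0,0],[0,0.03,0.026,0,0,0,0],[0,0,0,0,0,0,0],[0,0,0,0,0,0,0],[0,0,0,0,0,0,0],[0,0,0,0,0,0,0],[0,0,0,0,0,0,0]]]'; python3 f.py
```

```text
time_s: 20.65
eef_pos: [535.1, 164.6, 38.6]
ee_rot: [0.048, 0.132, 0.93, 0.339]
force: [0.5, -0.2, -1.1]
grip_width: 0.0
grip_force: 0.0
tool-frame force [-0.6 -0.8  0.8] pos in fixture [-27.5  38.7  38.6]
force in fixture [ 0.6 -0.1 -1.1] t 20.65
```

```bash
python3 -m crank '[[[0,0.03,0.026,0,0,0,0],[0,0.03,0.026,0,0,0,0],[0,0,0,0,0,0,0],[0,0,0,0,0,0,0],[0,0,0,0,0,0,0],[0,0,0,0,0,0,0],[0,0,0,0,0,0,0],[0,0,0,0,0,0,0]]]'; python3 f.py
```

```text
time_s: 21.45
eef_pos: [535.7, 166.5, 38.6]
ee_rot: [0.048, 0.132, 0.93, 0.339]
force: [0.6, -0.3, -0.3]
grip_width: -0.0
grip_force: 0.0
tool-frame force [-0.7 -0.3  0.1] pos in fixture [-27.5  40.7  38.6]
force in fixture [ 0.7 -0.1 -0.3] t 21.45
```

```bash
python3 -m crank '[[[0,0.03,0.026,0,0,0,0],[0,0.03,0.026,0,0,0,0],[0,0,0,0,0,0,0],[0,0,0,0,0,0,0],[0,0,0,0,0,0,0],[0,0,0,0,0,0,0],[0,0,0,0,0,0,0],[0,0,0,0,0,0,0]]]'; python3 f.py
```

```text
time_s: 22.25
eef_pos: [536.2, 168.3, 38.6]
ee_rot: [0.048, 0.132, 0.93, 0.339]
force: [-1.4, -3.7, 0.2]
grip_width: -0.002
grip_force: 1.7
tool-frame force [ 0.3 -2.9 -2.7] pos in fixture [-27.5  42.6  38.6]
force in fixture [-0.3 -4.   0.2] t 22.25
```

```bash
python3 -m crank '[[[0,-0.03,-0.026,0,0,0,0],[0,-0.04,0.047,0,0,0,0],[0,-0.04,0.047,0,0,0,0],[0,-0.04,0.047,0,0,0,0],[0,-0.013,0.016,0,0,0,0],[0,0,0,0,0,0,0],[0,0,0,0,0,0,0],[0,0,0,0,0,0,0]]]'; python3 f.py
```

```text
time_s: 23.05
eef_pos: [536.0, 167.5, 33.5]
ee_rot: [0.048, 0.132, 0.93, 0.339]
force: [-0.0, -0.2, 0.0]
grip_width: -0.003
grip_force: 0.0
tool-frame force [-0.  -0.2 -0.1] pos in fixture [-27.5  41.7  33.5]
force in fixture [ 0.  -0.2  0. ] t 23.05
```

```bash
python3 -m crank '[[[0,-0.013,0.016,0,0,0,0],[0,-0.013,0.016,0,0,0,0],[0,0,0,0,0,0,0],[0,0,0,0,0,0,0],[0,0,0,0,0,0,0],[0,0,0,0,0,0,0],[0,0,0,0,0,0,0],[0,0,0,0,0,0,0]]]'; python3 f.py
```

```text
time_s: 23.85
eef_pos: [535.9, 167.4, 32.4]
ee_rot: [0.048, 0.132, 0.93, 0.339]
force: [0.3, -0.5, -0.4]
grip_width: -0.002
grip_force: 0.0
tool-frame force [-0.4 -0.6  0. ] pos in fixture [-27.5  41.6  32.4]
force in fixture [ 0.4 -0.4 -0.4] t 23.85
```

```bash
python3 -m crank '[[[0,-0.013,0.016,0,0,0,0],[0,-0.013,0.016,0,0,0,0],[0,0,0,0,0,0,0],[0,0,0,0,0,0,0],[0,0,0,0,0,0,0],[0,0,0,0,0,0,0],[0,0,0,0,0,0,0],[0,0,0,0,0,0,0]]]'; python3 f.py
```

```text
time_s: 24.65
eef_pos: [536.1, 167.5, 31.9]
ee_rot: [0.048, 0.132, 0.93, 0.339]
force: [-1.9, -2.0, 6.0]
grip_width: 0.004
grip_force: 2.9
tool-frame force [ 1.3  2.  -6.2] pos in fixture [-27.4  41.7  31.9]
force in fixture [-1.3 -2.5  6. ] t 24.65
```

```bash
python3 -m crank '[[[0,0.02,0.04,0,0,0,0],[0,0.02,0.015,0,0,0,0],[0,0,0,0,0,0,0],[0,0,0,0,0,0,0],[0,0,0,0,0,0,0],[0,0,0,0,0,0,0],[0,0,0,0,0,0,0],[0,0,0,0,0,0,0]]]'; python3 f.py
```

```text
time_s: 25.45
eef_pos: [536.7, 168.4, 31.7]
ee_rot: [0.049, 0.131, 0.93, 0.339]
force: [-7.0, -8.4, 12.2]
grip_width: -0.002
grip_force: 8.2
tool-frame force [  4.4   0.2 -15.8] pos in fixture [-27.   42.8  31.7]
force in fixture [ -4.4 -10.   12.2] t 25.45
```

```bash
python3 -m crank '[[[0.02,0,0,0,0,0,0],[0.02,0,0,0,0,0,0],[0,0,0,0,0,0,0],[0,0,0,0,0,0,0],[0,0,0,0,0,0,0],[0,0,0,0,0,0,0],[0,0,0,0,0,0,0],[0,0,0,0,0,0,0]]]'; python3 f.py
```

```text
time_s: 26.25
eef_pos: [536.6, 168.4, 31.7]
ee_rot: [0.049, 0.132, 0.93, 0.338]
force: [-1.2, -8.1, 6.8]
grip_width: -0.0
grip_force: 6.7
tool-frame force [ -1.2  -1.8 -10.4] pos in fixture [-27.1  42.7  31.7]
force in fixture [ 1.1 -8.1  6.8] t 26.25
```

```bash
python3 -m crank '[[[0.03,0,0,0,0,0,0],[0.03,0,0,0,0,0,0],[0,0,0,0,0,0,0],[0,0,0,0,0,0,0],[0,0,0,0,0,0,0],[0,0,0,0,0,0,0],[0,0,0,0,0,0,0],[0,0,0,0,0,0,0]]]'; python3 f.py
```

```text
time_s: 27.05
eef_pos: [535.9, 168.5, 31.9]
ee_rot: [0.05, 0.132, 0.93, 0.338]
force: [2.1, -7.2, 5.7]
grip_width: -0.004
grip_force: 5.4
tool-frame force [-4.1 -1.2 -8.4] pos in fixture [-27.8  42.7  31.9]
force in fixture [ 4.1 -6.3  5.7] t 27.05
```

```bash
python3 -m crank '[[[0.03,0,0,0,0,0,0],[0.02,0,0,0,0,0,0],[0,0,0,0,0,0,0],[0,0,0,0,0,0,0],[0,0,0,0,0,0,0],[0,0,0,0,0,0,0],[0,0,0,0,0,0,0],[0,0,0,0,0,0,0]]]'; python3 f.py
```

```text
time_s: 27.85
eef_pos: [534.8, 168.8, 31.9]
ee_rot: [0.05, 0.132, 0.93, 0.338]
force: [3.5, -6.2, 5.1]
grip_width: -0.004
grip_force: 5.2
tool-frame force [-5.1 -0.5 -7.1] pos in fixture [-29.   42.7  31.9]
force in fixture [ 5.1 -5.   5.1] t 27.85
```

```bash
cat > im.py <<'E'
import sys;from h import *;import cv2
def cap(n): return {c:np.mean([capture(c).astype(np.float32) for _ in range(3)],0) for c in("scene","top")}
d=cap(0);np.savez(sys.argv[1],**d)
# profile along fixture x on the upright's top (y=51,z=65) seen by both cameras: far end edge
for c in("scene","top"):
    g=d[c].mean(2);xs=np.arange(5,65,1.)
    out=[]
    for y in (48,50,52):
        P=proj(c,W(FIX,[(x,y,65) for x in xs])).astype(np.float32)
        out.append(cv2.remap(g,P[:,0][None],P[:,1][None],cv2.INTER_LINEAR)[0])
    v=np.mean(out,0);k=(v[:8].max()+v[-20:].mean())/2
    print(c,v[::4].round(0).tolist())
E
python3 im.py a.npz
python3 -m crank '[[[0.03,0,0,0,0,0,0],[0.03,0,0,0,0,0,0],[0,0,0,0,0,0,0],[0,0,0,0,0,0,0],[0,0,0,0,0,0,0],[0,0,0,0,0,0,0],[0,0,0,0,0,0,0],[0,0,0,0,0,0,0]]]'; python3 f.py; python3 im.py b.npz
python3 - <<'E'
from h import *;import cv2
a=np.load("a.npz");b=np.load("b.npz")
for c,s in(("scene","scene"),("top","top")):
    d=np.abs(a[c]-b[c]).mean(2)
    P=proj(c,W(FIX,[(33,51,65),(33,3,28),(33,-5,28),(-87,51,65)]));print(c,P.round(0).tolist(),[d[int(p[1])-3:int(p[1])+4,int(p[0])-3:int(p[0])+4].max().round(0) for p in P],"noise",np.median(d))
E
```

```text
scene [181.0, 175.0, 215.0, 228.0, 227.0, 228.0, 228.0, 206.0, 223.0, 226.0, 226.0, 226.0, 177.0, 136.0, 196.0]
top [238.0, 233.0, 238.0, 233.0, 235.0, 228.0, 230.0, 193.0, 62.0, 38.0, 37.0, 37.0, 37.0, 36.0, 37.0]
time_s: 28.95
eef_pos: [533.3, 169.3, 31.9]
ee_rot: [0.05, 0.132, 0.93, 0.338]
force: [2.4, -6.8, 5.5]
grip_width: 0.0
grip_force: 5.3
tool-frame force [-4.3 -0.9 -7.9] pos in fixture [-30.5  42.7  31.9]
force in fixture [ 4.2 -5.8  5.5] t 28.95
scene [181.0, 175.0, 216.0, 228.0, 227.0, 228.0, 228.0, 206.0, 223.0, 226.0, 226.0, 226.0, 177.0, 135.0, 196.0]
top [238.0, 233.0, 237.0, 233.0, 235.0, 228.0, 230.0, 193.0, 62.0, 38.0, 38.0, 38.0, 37.0, 36.0, 37.0]
scene [[301.0, 246.0], [293.0, 246.0], [292.0, 244.0], [340.0, 237.0]] [np.float32(1.0), np.float32(1.0), np.float32(1.0), np.float32(3.0)] noise 0.6666667
top [[140.0, 158.0], [158.0, 166.0], [161.0, 166.0], [125.0, 198.0]] [np.float32(2.0), np.float32(24.0), np.float32(24.0), np.float32(1.0)] noise 0.44444528
```

The tip slipped 1.5 mm while the angle's far end did not move in the pictures. It is probably on the stop, but friction could also explain that. To be sure, I retract, nudge the free end towards the stop, then press.

```bash
python3 -m crank '[[[0,0,-0.1,0,0,0,0],[0,0,-0.5,0,0,0,0],[0,0,-0.7,0,0,0,0],[-0.7,0,-0.7,0,0,0,0],[-1,0,0,0,0,0,0],[-1,0,0,0,0,0,0],[-0.8,-0.1,0.3,0,0,0,0],[0,-0.1,0.4,0,0,0,0]]]'; python3 f.py
python3 -m crank '[[[0,-0.16,0.5,0,0,0,0],[0,-0.16,0.5,0,0,0,0],[0,0,0.11,0,0,0,0],[0,0,0,0,0,0,0],[0.1,0,0,0,0,0,0],[0.1,0,0,0,0,0,0],[0,0,0,0,0,0,0],[0,0,0,0,0,0,0]]]'; python3 f.py
```

```text
time_s: 30.05
eef_pos: [610.2, 121.3, 53.0]
ee_rot: [0.049, 0.132, 0.93, 0.338]
force: [1.2, 0.2, 0.4]
grip_width: -0.006
grip_force: 0.0
tool-frame force [-1.1  0.6  0. ] pos in fixture [56.6 17.9 53. ]
force in fixture [1.1 0.5 0.4] t 30.05
time_s: 30.85
eef_pos: [607.1, 135.0, 26.6]
ee_rot: [0.048, 0.132, 0.93, 0.339]
force: [0.1, -0.2, 0.2]
grip_width: -0.002
grip_force: 0.0
tool-frame force [-0.1 -0.  -0.2] pos in fixture [49.9 30.2 26.6]
force in fixture [ 0.1 -0.2  0.2] t 30.85
```

```bash
python3 -m crank '[[[0.06,0,0,0,0,0,0],[0.06,0,0,0,0,0,0],[0.04,0,0,0,0,0,0],[0,0,0,0,0,0,0],[0,0,0,0,0,0,0],[0,0,0,0,0,0,0],[0,0,0,0,0,0,0],[0,0,0,0,0,0,0]]]'; python3 f.py
```

```text
time_s: 31.65
eef_pos: [603.2, 136.2, 26.3]
ee_rot: [0.048, 0.132, 0.93, 0.339]
force: [0.1, 0.2, -0.3]
grip_width: -0.0
grip_force: 0.0
tool-frame force [-0.  -0.   0.4] pos in fixture [45.8 30.3 26.3]
force in fixture [ 0.   0.2 -0.3] t 31.65
```

```bash
python3 -m crank '[[[0.05,0,0,0,0,0,0],[0,0,0,0,0,0,0],[0.03,0,0,0,0,0,0],[0,0,0,0,0,0,0],[0,0,0,0,0,0,0],[0,0,0,0,0,0,0],[0,0,0,0,0,0,0],[0,0,0,0,0,0,0]]]'; python3 f.py
```

```text
time_s: 32.45
eef_pos: [601.6, 136.6, 26.4]
ee_rot: [0.048, 0.132, 0.93, 0.339]
force: [3.7, -1.0, -0.9]
grip_width: 0.002
grip_force: 2.3
tool-frame force [-3.8 -0.5  0.7] pos in fixture [44.1 30.2 26.4]
force in fixture [ 3.8  0.1 -0.9] t 32.45
```

```bash
python3 -m crank '[[[0.03,0,0,0,0,0,0],[0,0,0,0,0,0,0],[0,0,0,0,0,0,0],[0,0,0,0,0,0,0],[-0.03,0,0,0,0,0,0],[-0.3,0,0,0,0,0,0],[-0.5,0,-0.3,0,0,0,0],[0,0,-0.8,0,0,0,0]]]'; python3 f.py
python3 - <<'E'
from h import *
exec(open("im.py").read().replace("sys.argv[1]","'c.npz'")) 
print(sense()["eef_pos"])
E
python3 -m crank '[[[0,0,-0.8,0,0,0,0],[0.8,0,-0.2,0,0,0,0],[0.9,0,0,0,0,0,0],[1,0,0,0,0,0,0],[0.9,0,0,0,0,0,0],[0,0,0,0,0,0,0],[0,0,0,0,0,0,0],[0,0,0,0,0,0,0]]]'
python3 - <<'E'
exec(open("f.py").read())
p=(R.from_euler("z",-FIX[3]).apply(s["eef_pos"]-FIX[:3]))
fm(*(np.array([-28,40.5,33.5])-p))
E
```

```text
time_s: 33.25
eef_pos: [615.4, 114.7, 46.5]
ee_rot: [0.046, 0.131, 0.93, 0.339]
force: [0.2, -0.9, 0.5]
grip_width: 0.002
grip_force: 0.0
tool-frame force [-0.4 -0.3 -0.9] pos in fixture [63.5 13.  46.5]
force in fixture [ 0.4 -0.8  0.5] t 33.25
scene [228.0, 227.0, 228.0, 227.0, 226.0, 226.0, 227.0, 185.0, 221.0, 225.0, 225.0, 224.0, 176.0, 134.0, 195.0]
top [238.0, 232.0, 237.0, 232.0, 234.0, 230.0, 237.0, 195.0, 61.0, 38.0, 37.0, 38.0, 37.0, 36.0, 36.0]
[615.00713132 114.89413287  46.59461057]
time_s: 34.35
eef_pos: [525.3, 123.7, 66.4]
ee_rot: [0.048, 0.132, 0.93, 0.339]
force: [0.4, 0.4, 0.7]
grip_width: 0.002
grip_force: 0.0
tool-frame force [-0.2  0.9 -0.2] pos in fixture [-25.5  -3.3  66.4]
force in fixture [0.2 0.5 0.7] t 34.35
for (np.float64(-2.4727461521458274), np.float64(43.836905705226634), np.float64(-32.896141379421906)) units [0.1   0.498 2.135]
```

The far end hasn't moved by the pictures, so it was already on the stop. Now the diagonal push.

```bash
python3 -m crank '[[[0.1,0.2,0.4,0,0,0,0],[0,0.2,0.5,0,0,0,0],[0,0.1,0.5,0,0,0,0],[0,0,0.4,0,0,0,0],[0,0,0.3,0,0,0,0],[0,0,0,0,0,0,0],[0,0,0,0,0,0,0],[0,0,0,0,0,0,0]]]'; python3 f.py
```

```text
time_s: 35.15
eef_pos: [534.5, 165.8, 34.5]
ee_rot: [0.048, 0.132, 0.93, 0.339]
force: [1.0, -0.7, -0.4]
grip_width: -0.003
grip_force: 0.0
tool-frame force [-1.2 -0.5  0. ] pos in fixture [-28.5  39.7  34.5]
force in fixture [ 1.2 -0.4 -0.4] t 35.15
```

```bash
python3 -m crank '[[[0,0,0.04,0,0,0,0],[0,0,0.04,0,0,0,0],[0,0,0.03,0,0,0,0],[0,0,0,0,0,0,0],[0,0,0,0,0,0,0],[0,0,0,0,0,0,0],[0,0,0,0,0,0,0],[0,0,0,0,0,0,0]]]'; python3 f.py
```

```text
time_s: 35.95
eef_pos: [534.8, 167.7, 32.2]
ee_rot: [0.048, 0.132, 0.93, 0.339]
force: [0.3, -0.4, 0.2]
grip_width: 0.003
grip_force: 0.2
tool-frame force [-0.3 -0.1 -0.3] pos in fixture [-28.7  41.6  32.2]
force in fixture [ 0.3 -0.3  0.2] t 35.95
```

```bash
python3 -m crank '[[[0.01,0.02,0.03,0,0,0,0],[0.02,0.01,0.03,0,0,0,0],[0.02,0.01,0.03,0,0,0,0],[0,0,0,0,0,0,0],[0,0,0,0,0,0,0],[0,0,0,0,0,0,0],[0,0,0,0,0,0,0],[0,0,0,0,0,0,0]]]'; python3 f.py
```

```text
time_s: 36.75
eef_pos: [535.1, 169.0, 31.8]
ee_rot: [0.049, 0.132, 0.931, 0.338]
force: [-4.9, -12.9, 11.1]
grip_width: -0.005
grip_force: 8.7
tool-frame force [  1.   -3.4 -17.3] pos in fixture [-28.8  42.9  31.8]
force in fixture [ -1.1 -13.7  11.1] t 36.75
```

```bash
python3 -m crank '[[[0.04,-0.01,0.02,0,0,0,0],[0.03,-0.01,0.02,0,0,0,0],[0,0,0,0,0,0,0],[0,0,0,0,0,0,0],[0,0,0,0,0,0,0],[0,0,0,0,0,0,0],[0,0,0,0,0,0,0],[0,0,0,0,0,0,0]]]'; python3 f.py; python3 im.py d.npz
```

```text
time_s: 37.55
eef_pos: [534.9, 169.1, 31.7]
ee_rot: [0.051, 0.132, 0.93, 0.338]
force: [-2.0, -16.6, 15.7]
grip_width: -0.003
grip_force: 11.3
tool-frame force [ -2.8  -2.5 -22.6] pos in fixture [-28.9  42.9  31.7]
force in fixture [  2.7 -16.5  15.7] t 37.55
scene [181.0, 175.0, 216.0, 228.0, 227.0, 228.0, 228.0, 206.0, 223.0, 226.0, 226.0, 225.0, 177.0, 135.0, 196.0]
top [238.0, 233.0, 237.0, 233.0, 236.0, 229.0, 230.0, 193.0, 62.0, 38.0, 38.0, 38.0, 38.0, 36.0, 37.0]
```

```bash
python3 -m crank '[[[0.01,0,-0.015,0,0,0,0],[0,0,0,0,0,0,0],[0,0,0,0,0,0,0],[0,0,0,0,0,0,0],[0,0,0,0,0,0,0],[0,0,0,0,0,0,0],[0,0,0,0,0,0,0],[0,0,0,0,0,0,0]]]'; python3 f.py
```

```text
time_s: 38.65
eef_pos: [534.9, 169.0, 31.7]
ee_rot: [0.051, 0.132, 0.93, 0.338]
force: [2.3, -12.8, 10.9]
grip_width: 0.001
grip_force: 9.1
tool-frame force [ -5.9  -1.9 -15.8] pos in fixture [-29.   42.9  31.7]
force in fixture [  5.8 -11.7  10.9] t 38.65
```

```bash
python3 -m crank '[[[-0.01,0,0.01,0,0,0,0],[0,0,0,0,0,0,0],[0,0,0,0,0,0,0],[0,0,0,0,0,0,0],[0,0,0,0,0,0,0],[0,0,0,0,0,0,0],[0,0,0,0,0,0,0],[0,0,0,0,0,0,0]]]'; python3 f.py; python3 -c "
from rig import *
print(finish_job())"
```

```text
time_s: 39.45
eef_pos: [534.9, 169.1, 31.7]
ee_rot: [0.051, 0.132, 0.93, 0.338]
force: [-2.0, -15.2, 13.3]
grip_width: -0.002
grip_force: 10.7
tool-frame force [ -2.4  -3.1 -19.9] pos in fixture [-28.9  42.9  31.7]
force in fixture [  2.3 -15.2  13.3] t 39.45
the job is handed in; nothing more can be done
None
```

I handed the job in at 39.5 s with the angle on the bed, along the fence and up against the stop, still held by a diagonal push of about 13 N down and 15 N into the fence; seating is judged from force and image readings, and the result was not reported back.

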